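# Clear the battery pack and pop the touch-latch parts cabinet

## Robot

A 6-joint arm with a two-finger parallel gripper is mounted at the origin on the work surface. World frame = base frame: x ahead of the robot, y to its left, z up, the work surface at z = 0. Lengths are in m, angles in rad, forces in N, time in s.
With the tool pointing down it reaches from about 0.375 to 0.975 m from the base axis. Payload 3.8 kg.
Tool frame: the origin (TCP) lies midway between the tips of the shut fingers; the grasp point (between the pads) lies 19 mm behind it; z points along the fingers, y is the line along which they close (so a half turn about z gives the same grasp; the last joint's range is limited). The gripper opens to 88 mm and grips with 3 to 60 N. Pads are 18 mm wide; open, the fingers measure 123 mm over their backs; the gripper's body (75 mm by 187 mm) begins 45 mm behind the grasp point.
Start: joints at [1.118, 0.264, 1.604, -0, 1.274, -0.037], TCP at [0.273, 0.617, 0.202] pointing down, gripper open.
Joint ranges: [-2.63, 2.63], [-0.94, 2.18], [0.31, 2.57], [-1.31, 4.45], [0, 2.66], [-2.55, 2.55]. Speed limits (rad/s): [2.57, 2.57, 3.14, 3.14, 3.14, 3.14].

## Interface

Orientations are given as a rotation vector (axis times angle).
In Python, from cell import manip, inverse_kinematics, cams, order gives the robot as it stands. Calls block until the motion is done:
- manip.move_pose(position, orientation): joint-space move of the TCP to a pose.
- manip.move_linear(position, rate=0.15, rot=None): straight line of the TCP; rot=None keeps the orientation; rate is the mean speed in m/s.
- manip.set_joints(angles): joint-space move.
- manip.set_gripper(opening, force=None): finger opening in m; force is the grip in N (None keeps the last); returns when the fingers have stopped.
- manip.dwell(seconds).
- inverse_kinematics(position, orientation): joint angles nearest the present ones, or None.
- manip.state(): the state.
- cams.capture(name): name is "scene" or "top" or "wrist"; returns a dict with "image" (480x640x3 uint8, blue, green, red), "z_map" (480x640 float32, m along the optical axis (not along the pixel's ray), 0 where there is no reading), "intrinsics" (3x3 intrinsics, pixels), "k1" (the pictures are not rectified: a ray, as slopes to the right and down, at radius r is drawn at 1 + k1 r^2 times it, then the intrinsics apply), "position" and "orientation" of the camera in the world; the wrist camera has in their place "T_tool_cam" (4x4, takes a point from camera to tool coordinates, whose origin is the TCP and whose axes are the flange's). Camera axes: x right, y down, z forward; pixel columns grow to the right and rows downward; lengths in m; the calibration is good to about 2 mm. A picture is of the moment at which its call begins: read the wrist's pose just before it.
A pose or a line that the arm cannot do raises manip.IKError and nothing moves.
- order.close_job(): hands the job in; it is judged then, once.
The state is a dict: "clock": time; "joint_pos": joint angles; "joint_velocities": joint speeds; "tau": joint torques, N m; "tool_pos": TCP position; "tcp_rot": TCP orientation; "contact_force": force on the tool from outside, world axes, zero at the start; "moment": the same for the moment, N m; "gripper_width": finger opening in m; "grasp_force": force on a finger pad.
Only numpy, scipy, OpenCV 4.12 (cv2) and the standard library are available. Lean on these libraries where they do the work, as an engineer would, in place of code of your own. Each camera call takes 0.05 s, during which the arm holds its last target. There are 200 camera calls.

## Task

Get the narrow parts cabinet open: first push the battery pack that stands in front of its door along the bench with the fingers, well out of the door's swing, then press the door in near its free edge so that the catch lets go, and draw back so that it springs fully ajar. Do not lift, tip or carry the pack, leave the wide cabinet shut, and leave everything else where it stands.

Things in the scene. Friction and masses are not known exactly. Their poses are not given: they have to be found in the camera images.
- narrow_cab: The narrow touch-latch parts cabinet. Fixed grey box 160 mm wide, 180 deep, 140 high, with a white handle-less door over its front. Origin: centre of its underside; x points from front to back, y left along the front, z up. The shut door's outer face is at x = -112 mm, y -80 to +80, z 10 to 130; 14 mm thick. Hinge at its left edge (y = +80, as the robot sees it), free edge at y = -80.
- narrow_cab_door (a joint): Door of the narrow cabinet, rad: 0 shut on its catch, positive opening towards the robot, -0.05 pressed in to the stop. Push-to-open catch: pressed in 5 to 7 mm at the free edge (about 3 to 5 N, then a hard stop) it lets go; as the finger draws back a spring swings the door to about 0.55 rad, its free edge 80 mm out, and keeps it there. A thing in the way stops it.
- narrow_cab_press (a point): Point on the outer face of the narrow cabinet's door, 20 mm in from its free (right) edge and 95 mm above the bench. Axes: those of the door, parallel to the cabinet's while shut (x into the cabinet, y towards the hinge, z up).
- pack: Battery pack, a black block 48 x 70 x 50 mm (x, y, z) with six round cell ends on its top, 0.25 to 0.45 kg, standing loose on the bench in front of the narrow cabinet's door, 30 to 50 mm clear of the shut door, in the door's swing. Origin: centre of its underside; z up.
- wide_cab: The wide parts cabinet, to stay shut. Fixed grey box 240 mm wide, 180 deep, 140 high, with a white handle-less door over its front. Origin: centre of its underside; x points from front to back, y left along the front, z up. The shut door's outer face is at x = -112 mm, y -120 to +120, z 10 to 130; 14 mm thick. Hinge at its left edge (y = +120, as the robot sees it), free edge at y = -120.
- wide_cab_door (a joint): Door of the wide cabinet, rad: 0 shut on its catch, positive opening towards the robot, -0.05 pressed in to the stop. Same catch; it must not be pressed.
- solder_reel: Bystander: reel of solder, 60 mm across, 40 mm high, standing on the rear half of the narrow cabinet's top. Origin: centre of its underside.
- flux_jar: Bystander: small amber jar, 44 mm across, 45 mm high, standing on the rear half of the wide cabinet's top. Origin: centre of its underside.
- wire_reel: Bystander: little reel of copper wire, 40 mm across, 30 mm high, standing between the two cabinets. Origin: centre of its underside.
- capacitor: Bystander: black can capacitor, 35 mm across, 42 mm high, standing in front of the narrow cabinet, nearer the robot than the pack. Origin: centre of its underside.
- tip_tin: Bystander: low round steel tin, 52 mm across, 24 mm high, standing in front of the wide cabinet. Origin: centre of its underside.
- multimeter: Bystander: yellow multimeter lying flat near the robot, 60 x 115 x 30 mm (x, y, z). Origin: centre of its underside.
- screwdriver: Bystander: screwdriver lying on the bench on the robot's right, 150 mm long along its x axis. Origin: mid-length of the tool, at bench level.
Mind the look-alikes: they are no part of the job. What is shaped like the pack but red or yellow is not meant.

How it is judged:
On the way, in this order (a step that is already met when the one before it is completed fails the run):
1. the pack has been pushed aside while the narrow cabinet's door is still shut (distance of pack from where it was at the start of the episode above 0.02 m and value of joint narrow_cab_door below 0.03 rad), for 0.1 s.
2. the catch has let go and the narrow door has sprung ajar (value of joint narrow_cab_door above 0.45 rad), for 0.2 s.
At the end, for the whole second after the job is handed in: The narrow cabinet's door rests ajar at more than 0.48 rad (it springs to about 0.55), the pack stands upright on the bench, at rest and not touching the cabinet or its door, the wide cabinet's door is shut (below 0.03 rad), and every bystander is within 30 mm of where it stood (value of joint narrow_cab_door above 0.48 rad and velocity of joint narrow_cab_door below 0.1 rad/s and value of joint wide_cab_door below 0.03 rad and contact force between pack and narrow_cab below 0.1 N and height (world z) of pack between -0.01 and 0.01 m and angle between pack's own z axis and vertical below 0.1 rad and linear speed of pack below 0.02 m/s and not (distance of any of solder_reel, flux_jar, wire_reel, capacitor, tip_tin, multimeter, screwdriver from where it was at the start of the episode above 0.03 m)).
It fails at once if the pack is lifted (its origin more than 15 mm above the bench) or tipped by more than 0.5 rad (height (world z) of pack above 0.015 m or angle between pack's own z axis and vertical above 0.5 rad).
It fails at once if the wide cabinet's door comes open (more than 0.05 rad) (value of joint wide_cab_door above 0.05 rad).
It fails at once if a bystander is moved by more than 30 mm (distance of any of solder_reel, flux_jar, wire_reel, capacitor, tip_tin, multimeter, screwdriver from where it was at the start of the episode above 0.03 m).
It also fails if it takes over 45 s, if anything falls off the work surface, if the arm or the gripper's body presses on something with over 40 N, if the wrist force passes 120 N, or if a joint passes its speed limit or range.

## Working session

There is one attempt and no reset: what is moved stays moved. The work goes in short steps, each a Python script; the robot and the scene stay as the last script left them, time stands still between calls to the robot, and variables do not carry over. Pictures are saved under pics/ and viewed, at most 10 in all, crops included, and the job is handed in when it is done.

```bash
mkdir -p pics; cat > h.py <<'E'
import numpy as np, cv2
from scipy.spatial.transform import Rotation as R
from cell import manip, inverse_kinematics, cams, order
def world(c, uv=None):
    """world points of every pixel from the z map"""
    K=np.array(c["intrinsics"]); h,w=c["z_map"].shape
    u,v=np.meshgrid(np.arange(w),np.arange(h))
    s=rays(c,np.stack([u.ravel(),v.ravel()],1)).reshape(h,w,3)
    return s*c["z_map"][...,None]@rot(c).T+np.array(c["position"])
def rot(c):
    o=np.array(c["orientation"]); return o if o.shape==(3,3) else R.from_rotvec(o).as_matrix()
def rays(c,uv):
    K=np.array(c["intrinsics"]); d=(np.asarray(uv,float)-K[:2,2])/[K[0,0],K[1,1]]
    s=d.copy()
    for _ in range(10): s=d/(1+c["k1"]*(s**2).sum(1,keepdims=True))
    return np.c_[s,np.ones(len(s))]
def onplane(c,uv,z):
    r=rays(c,uv)@rot(c).T; p=np.array(c["position"]); return p+r*((z-p[2])/r[:,2:])
E
python3 - <<'E'
from h import *
import pickle
for n in ("scene","top"):
    c=cams.capture(n); pickle.dump(c,open(n+".pkl","wb")); cv2.imwrite(f"pics/{n}0.png",c["image"]); print(n,c["position"],c["orientation"],c["k1"],c["intrinsics"])
s=manip.state();print(s["tool_pos"],s["tcp_rot"],s["clock"])
E
```

```text
scene [1.1398361  0.19702643 1.13049233] [-1.48662224 -2.30904107  0.66632094] 0.028599448201766135 [[588.40958329   0.         312.39747415]
 [  0.         588.40958329 243.02661569]
 [  0.           0.           1.        ]]
top [ 0.48073096 -0.06490249  1.27915359] [-2.19802931  2.18512781 -0.06608479] -0.1442712390410411 [[559.00534782   0.         323.46428195]
 [  0.         559.00534782 233.17911497]
 [  0.           0.           1.        ]]
[0.27235356 0.61686155 0.20073195] [-6.48291725e-01 -3.07352468e+00  2.98974164e-03] 0.1
```

View pics/scene0.png

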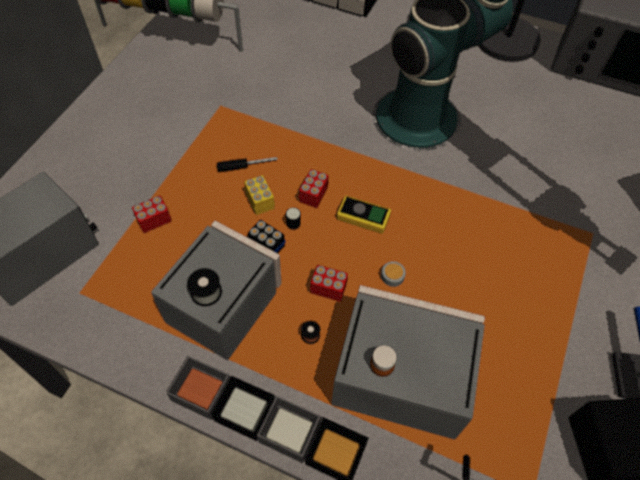

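View pics/top0.png

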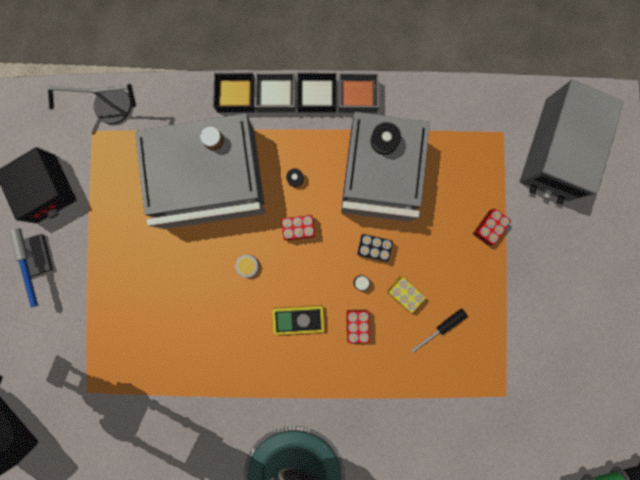

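The black pack (six cell ends) is at top (376,247) and scene (266,236). The look-alikes are red at top (298,228), (358,327) and (492,227), and yellow at (407,295). Only the block at (376,247) is black and in front of the narrow cabinet, whose door front edge is at about (345–420,212). The capacitor is at (362,284). Next I'll measure these and crop to confirm.

```bash
python3 - <<'E'
from h import *
import pickle
c=pickle.load(open("top.pkl","rb")); im=c["image"]; W=world(c); hsv=cv2.cvtColor(im,cv2.COLOR_BGR2HSV)
orange=cv2.inRange(hsv,(8,120,60),(20,255,255))
def box(name,roi,z,m):
    x0,y0,x1,y1=roi; mm=np.zeros(m.shape,np.uint8); mm[y0:y1,x0:x1]=m[y0:y1,x0:x1]
    ys,xs=np.nonzero(mm); P=onplane(c,np.c_[xs,ys],z)[:,:2].astype(np.float32)
    r=cv2.minAreaRect(P); print(name,len(P),np.round(r[0],4),np.round(r[1],4),round(r[2],1))
hm=lambda lo,hi:((W[...,2]>lo)&(W[...,2]<hi)&(c["z_map"]>0)).astype(np.uint8)
box("pack",(350,225,402,270),.05,hm(.035,.07)); box("cap",(345,270,380,298),.042,hm(.03,.055))
box("redL",(275,205,325,250),.05,hm(.035,.07)); box("redR",(468,200,518,250),.05,hm(.035,.07)); box("yel",(382,270,435,320),.05,hm(.035,.07))
# door: white top strip at z .13 ; cabinet top z .14
white=((hsv[...,1]<40)&(hsv[...,2]>150)).astype(np.uint8)
box("door top",(335,195,430,225),.13,white*hm(.1,.15)); box("cab top",(335,100,440,220),.14,hm(.125,.15))
w=W[white.astype(bool)]; 
s=pickle.load(open("scene.pkl","rb")); Ws=world(s); 
for (u,v) in [(266,236),(293,218)]: print("scene chk",Ws[v-6,u-1])
h2=cv2.cvtColor(s["image"],cv2.COLOR_BGR2HSV); wm=(h2[...,1]<70)&(h2[...,2]>150); wm[:215]=0;wm[270:]=0;wm[:,:205]=0;wm[:,285:]=0
ys,xs=np.nonzero(wm&(Ws[...,2]>.1)); P=onplane(s,np.c_[xs,ys],.13)[:,:2].astype(np.float32); r=cv2.minAreaRect(P); print("door scene",len(P),r,np.round(cv2.boxPoints(r),4).tolist())
cr=cv2.resize(im[190:320,270:520],None,fx=3.2,fy=3.2,interpolation=cv2.INTER_CUBIC); cv2.imwrite("pics/crop.png",cr)
for mk,n in ((hm(.125,.15),"cab"),):
    ys,xs=np.nonzero(mk[100:225,335:440]); P=onplane(c,np.c_[xs+335,ys+100],.14)[:,:2].astype(np.float32); print(np.round(cv2.boxPoints(cv2.minAreaRect(P)),3).tolist())
E
```

```text
pack 699 [ 0.523  -0.1795] [0.0706 0.0483] 77.5
cap 195 [ 0.4447 -0.1504] [0.0309 0.0332] 0.2
redL 693 [ 0.5666 -0.0084] [0.0486 0.0699] 6.7
redR 700 [ 0.571  -0.4447] [0.0519 0.0734] 54.4
yel 689 [ 0.4205 -0.2496] [0.0716 0.0483] 45.3
door top 466 [ 0.6006 -0.1834] [0.1577 0.0134] 83.3
cab top 6422 [ 0.6925 -0.1944] [0.1599 0.204 ] 83.1
scene chk [ 0.51679819 -0.18456697  0.05055214]
scene chk [ 0.44192482 -0.15425919  0.04151421]
door scene 379 ((0.6009101271629333, -0.1833055019378662), (0.15709811449050903, 0.012131190858781338), 83.33503723144531) [[0.5857999920845032, -0.2606000006198883], [0.5978000164031982, -0.2619999945163727], [0.616100013256073, -0.10599999874830246], [0.6039999723434448, -0.10459999740123749]]
[[0.5820000171661377, -0.26100000739097595], [0.7839999794960022, -0.28600001335144043], [0.8029999732971191, -0.12700000405311584], [0.6010000109672546, -0.10300000011920929]]
```

View pics/crop.png

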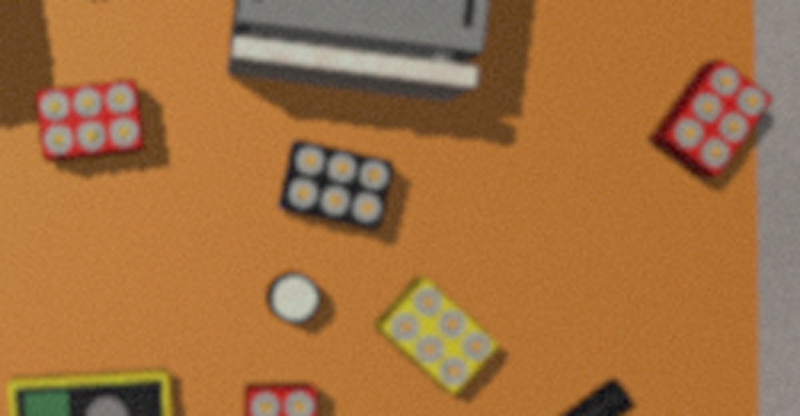

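The crop confirms it: the black six-cell block is right in front of the narrow door. I'll push it to the robot's right along its own long axis, past the free edge, with shut fingers.

```bash
cat >> h.py <<'E'
d=np.array([.216,.976,0]); d/=np.linalg.norm(d)
def down(y,sgn=1):
    z=np.array([0,0,-1.]); y=sgn*y; return R.from_matrix(np.c_[np.cross(y,z),y,z]).as_rotvec()
def st(t):
    s=manip.state(); print(t,round(s["clock"],2),np.round(s["tool_pos"],4),np.round(s["contact_force"],1))
E
python3 - <<'E'
from h import *
p=np.array([.523,-.1795,0]); a=p+d*.066
best=None
for s in (1,-1):
    q=inverse_kinematics(a+[0,0,.2],down(d,s)); print(s,None if q is None else np.round(q,2))
    if q is not None and (best is None or abs(q[5])<best[1]): best=(s,abs(q[5]))
o=down(d,best[0])
manip.set_gripper(0.0)
manip.move_pose(a+[0,0,.22],o); st("above")
manip.move_linear(a+[0,0,.014],rate=.12); st("down")
for k in range(1,9):
    manip.move_linear(a+[0,0,.014]-d*k*.0208,rate=.06); st(k)
c=cams.capture("top"); cv2.imwrite("pics/push.png",cv2.resize(c["image"][150:350,270:520],None,fx=3,fy=3))
E
```

```text
1 [-0.26  0.03  1.88  0.    1.24 -1.61]
-1 [-0.26  0.03  1.88 -0.    1.24  1.53]
above 4.15 [ 0.5375 -0.1144  0.22  ] [-0.5 -1.1 -0.4]
down 6.02 [ 0.538  -0.1153  0.0148] [0.2 0.1 0.6]
1 6.52 [ 0.5326 -0.1359  0.014 ] [ 0.5 -0.6  0.2]
2 7.02 [ 0.5282 -0.156   0.014 ] [-1.1  0.6 -0.3]
3 7.52 [ 0.5237 -0.1764  0.014 ] [0.4 0.2 0.2]
4 8.02 [ 0.5192 -0.1967  0.014 ] [1.4 0.5 0.2]
5 8.52 [ 0.5147 -0.2169  0.014 ] [-0.2 -0.4 -0.1]
6 9.02 [ 0.5102 -0.2373  0.014 ] [0.2 0.6 0.2]
7 9.52 [ 0.5057 -0.2576  0.014 ] [-0.2  0.5 -0. ]
8 10.02 [ 0.5012 -0.2779  0.014 ] [-0.7  0.4 -1. ]
```

View pics/push.png

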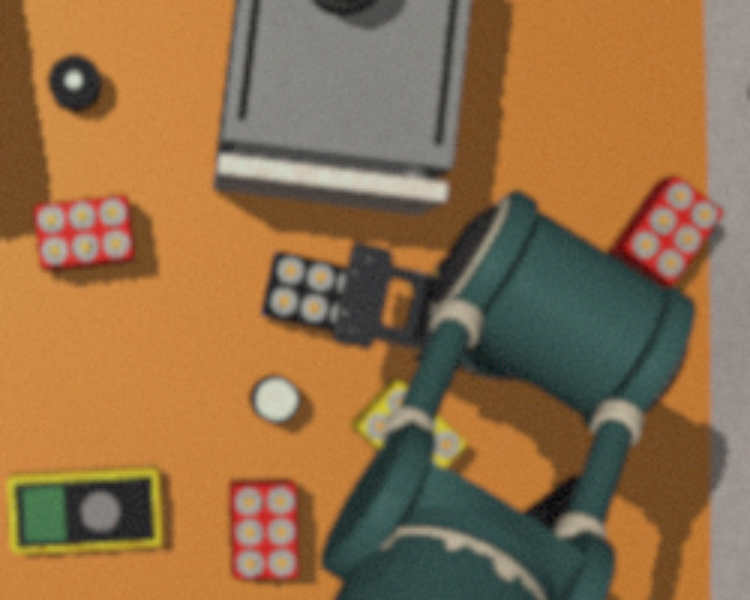

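The picture shows the pack still near top (373,247), with the wrist to its right and almost no force felt. I need another view before moving on.

```bash
python3 - <<'E'
from h import *
s=manip.state(); print(s["gripper_width"],s["grasp_force"],s["tool_pos"],np.round(s["joint_pos"],3),s["moment"])
print(R.from_rotvec(s["tcp_rot"]).as_matrix().round(3))
c=cams.capture("scene"); a=cv2.resize(c["image"][150:300,120:400],(800,428))
b=cams.capture("wrist"); cv2.imwrite("pics/both.png",np.vstack([a,np.hstack([cv2.resize(b["image"],(228,171)),np.zeros((171,572,3),np.uint8)])]))
E
```

```text
0.00038381749116526184 0.0 [ 0.50121614 -0.27765478  0.0139718 ] [-0.549  0.26   1.987  0.     0.895  1.24 ] [ 0.06737511  0.19002838 -0.00038335]
[[ 0.976 -0.217 -0.   ]
 [-0.217 -0.976  0.   ]
 [-0.    -0.    -1.   ]]
```

View pics/both.png

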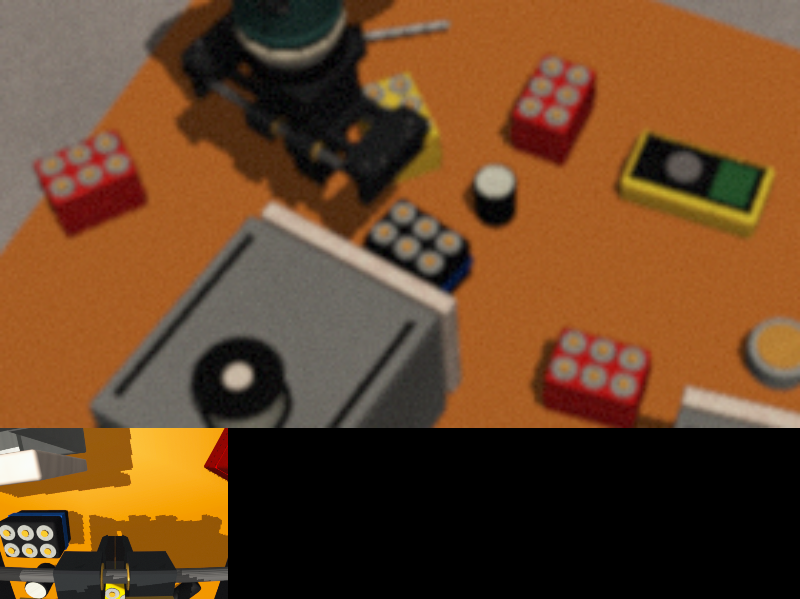

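```bash
python3 - <<'E'
from h import *
import pickle
for n in ("top","scene"):
    c=cams.capture(n); c0=pickle.load(open(n+".pkl","rb")); W=world(c); W0=world(c0)
    new=(np.abs(W[...,2]-W0[...,2])>.03)&(c["z_map"]>0)&(W[...,0]>.35)&(W[...,0]<.7)&(np.abs(W[...,1]+.25)<.25)
    for lo,hi in ((.015,.05),(.05,.08),(.08,.12),(.12,.16),(.16,.2)):
        P=W[new&(W[...,2]>lo)&(W[...,2]<hi)]
        if len(P): print(n,lo,hi,len(P),P[:,:2].min(0).round(3),P[:,:2].max(0).round(3),np.median(P[:,:2],0).round(3))
    S=rot(c); s=manip.state()
    for z in (0,.019,.064):
        p=(np.array(s["tool_pos"])+[0,0,z]-c["position"])@S; q=p[:2]/p[2]; q=q*(1+c["k1"]*(q@q)); print(n,z,q*c["intrinsics"][0][0]+np.array(c["intrinsics"])[:2,2],p[2])
b=cams.capture("wrist"); T=np.array(b["T_tool_cam"]); print(T.round(3))
K=np.array(b["intrinsics"]); h,w=b["z_map"].shape
u,v=np.meshgrid(np.arange(w),np.arange(h)); r=rays(b,np.stack([u.ravel(),v.ravel()],1))*b["z_map"].reshape(-1,1)
t=r@T[:3,:3].T+T[:3,3]; s=manip.state(); P=(t@R.from_rotvec(s["tcp_rot"]).as_matrix().T+s["tool_pos"]).reshape(h,w,3)
for (x,y) in ((75,100),(80,290),(600,60),(400,100)): print((x,y),P[y,x].round(3))
E
```

```text
top 0.015 0.05 10 [ 0.359 -0.439] [ 0.558 -0.003] [ 0.505 -0.099]
top 0.05 0.08 6 [ 0.36  -0.454] [ 0.597 -0.025] [ 0.543 -0.21 ]
top 0.08 0.12 3 [ 0.474 -0.262] [ 0.606 -0.232] [ 0.588 -0.242]
top 0.12 0.16 624 [ 0.474 -0.263] [ 0.674 -0.107] [ 0.516 -0.208]
top 0.16 0.2 186 [ 0.482 -0.247] [ 0.552 -0.181] [ 0.512 -0.22 ]
top 0 [416.48420021 257.82984505] 1.264341314239224
top 0.019 [417.89749351 257.6973172 ] 1.245374945353223
top 0.064 [421.42057254 257.36666683] 1.200454597991642
scene 0.015 0.05 12 [ 0.376 -0.217] [ 0.698 -0.002] [ 0.57  -0.085]
scene 0.05 0.08 80 [ 0.372 -0.427] [ 0.679 -0.017] [ 0.511 -0.27 ]
scene 0.08 0.12 69 [ 0.472 -0.366] [ 0.618 -0.109] [ 0.513 -0.251]
scene 0.12 0.16 1538 [ 0.458 -0.375] [ 0.692 -0.116] [ 0.518 -0.251]
scene 0.16 0.2 456 [ 0.459 -0.372] [ 0.554 -0.18 ] [ 0.515 -0.242]
scene 0 [232.91130638 219.82609124] 1.3574976845985098
scene 0.019 [232.05858177 215.05285407] 1.3414971411228884
scene 0.064 [229.95387787 203.27848186] 1.30360111710168
[[-0.001 -0.947 -0.32   0.085]
 [ 1.    -0.001  0.     0.   ]
 [-0.001 -0.32   0.947 -0.184]
 [ 0.     0.     0.     1.   ]]
(75, 100) [ 0.594 -0.258  0.131]
(80, 290) [ 0.538 -0.187  0.053]
(600, 60) [ 0.578 -0.422  0.006]
(400, 100) [ 0.579 -0.331  0.002]
```

```bash
python3 - <<'E'
from h import *
s=manip.state(); b=cams.capture("wrist"); T=np.array(b["T_tool_cam"]); h,w=b["z_map"].shape
u,v=np.meshgrid(np.arange(w),np.arange(h)); r=rays(b,np.stack([u.ravel(),v.ravel()],1))*b["z_map"].reshape(-1,1)
P=((r@T[:3,:3].T+T[:3,3])).reshape(h,w,3)
np.set_printoptions(suppress=True)
for y in range(270,480,15): print(y,[ (x,P[y,x].round(3).tolist()) for x in (290,320,350)])
cv2.imwrite("pics/w.png",b["image"])
E
```

```text
270 [(290, [0.004, -0.017, 0.012]), (320, [0.004, -0.001, 0.013]), (350, [0.003, 0.014, 0.013])]
285 [(290, [-0.005, -0.017, 0.012]), (320, [-0.004, -0.001, 0.012]), (350, [-0.005, 0.015, 0.013])]
300 [(290, [-0.013, -0.017, 0.012]), (320, [-0.014, -0.001, 0.013]), (350, [-0.013, 0.015, 0.012])]
315 [(290, [0.012, -0.012, -0.05]), (320, [0.01, -0.001, -0.047]), (350, [0.012, 0.01, -0.05])]
330 [(290, [0.012, -0.011, -0.062]), (320, [0.011, -0.001, -0.058]), (350, [0.012, 0.01, -0.06])]
345 [(290, [0.013, -0.01, -0.071]), (320, [0.005, -0.001, -0.059]), (350, [0.011, 0.009, -0.068])]
360 [(290, [0.012, -0.01, -0.079]), (320, [0.011, -0.001, -0.077]), (350, [0.012, 0.008, -0.079])]
375 [(290, [0.012, -0.009, -0.085]), (320, [0.01, -0.001, -0.082]), (350, [0.012, 0.008, -0.086])]
390 [(290, [0.028, -0.007, -0.113]), (320, [0.005, -0.001, -0.083]), (350, [0.01, 0.008, -0.089])]
405 [(290, [0.027, -0.007, -0.116]), (320, [0.028, -0.0, -0.117]), (350, [0.027, 0.006, -0.116])]
420 [(290, [0.027, -0.006, -0.12]), (320, [0.026, -0.0, -0.119]), (350, [0.085, 0.0, -0.184])]
435 [(290, [0.023, -0.006, -0.12]), (320, [0.022, -0.0, -0.119]), (350, [0.022, 0.006, -0.119])]
450 [(290, [0.018, -0.007, -0.119]), (320, [-0.065, -0.001, -0.039]), (350, [-0.003, 0.008, -0.099])]
465 [(290, [0.006, -0.007, -0.112]), (320, [-0.072, -0.001, -0.041]), (350, [-0.008, 0.008, -0.099])]
```

View pics/w.png

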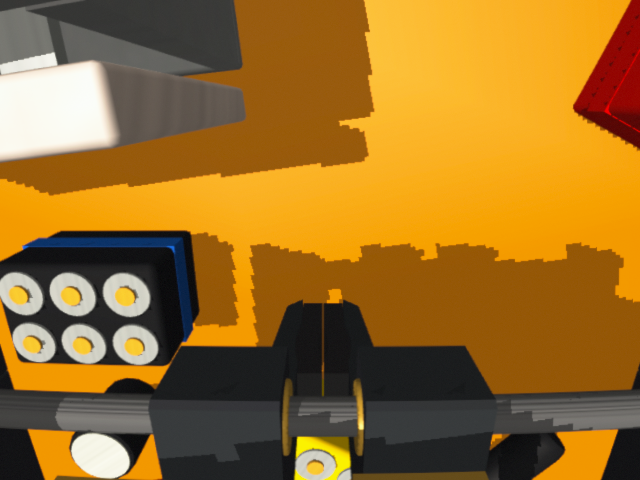

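The wrist depth map explains it. The bench reads at tool z +13 mm, which is right, but the visible fingertips end at about tool z −46 mm. The real tips are about 46 mm short of the nominal TCP, so they swept over the pack. I'll offset z by that amount, descend with a force guard, and push again.

```bash
cat >> h.py <<'E'
OFF=.046  # real tips lie this far behind the nominal TCP
E
python3 - <<'E'
from h import *
p=np.array([.523,-.1795,0]); a=p+d*.066
s=manip.state(); x=np.array(s["tool_pos"])
manip.move_linear([x[0],x[1],.06],rate=.2)
manip.move_linear(a+[0,0,.06],rate=.2)
for zt in (.045,.03,.02,.014):
    manip.move_linear(a+[0,0,zt-OFF],rate=.08); st(zt)
    if abs(manip.state()["contact_force"][2])>5: break
for k in range(1,5):
    manip.move_linear(a+[0,0,.014-OFF]-d*k*.02,rate=.06); st(k)
c=cams.capture("wrist"); cv2.imwrite("pics/push2.png",c["image"])
E
```

```text
0.045 12.64 [ 0.5377 -0.1151 -0.0007] [ 0.2  0.1 -0.1]
0.03 12.97 [ 0.5364 -0.1148 -0.0168] [-0.1 -0.6 -0.9]
0.02 13.25 [ 0.5365 -0.1149 -0.0268] [ 0.4  0.3 -0.1]
0.014 13.5 [ 0.5368 -0.1149 -0.0325] [-0.3 -0.8 -0.5]
1 13.98 [ 0.5329 -0.1352 -0.0319] [ 0.  -0.7 -0.1]
2 14.47 [ 0.5285 -0.1547 -0.032 ] [-0.2  0.4 -0.2]
3 14.95 [ 0.5242 -0.1742 -0.032 ] [-0.4 -0.3  0.1]
4 15.43 [ 0.5198 -0.1937 -0.032 ] [-0.7 -0.2  0.5]
```

View pics/push2.png

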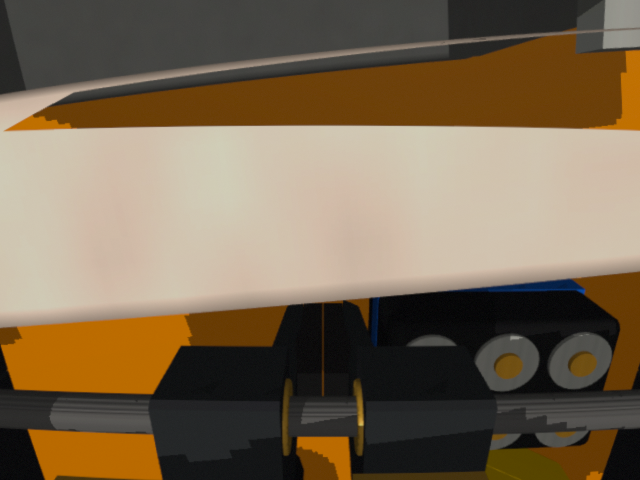

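The finger is now beside the pack at about wrist (370,330) and is moving it. I'll finish the push, then lift straight up and measure.

```bash
python3 - <<'E'
from h import *
p=np.array([.523,-.1795,0]); a=p+d*.066
for k in (.125,.170):
    manip.move_linear(a+[0,0,.014-OFF]-d*k,rate=.07); st(k)
manip.move_linear(a+[0,0,.014-OFF]-d*.155,rate=.1)
manip.move_linear(a+[0,0,.14]-d*.155,rate=.2); st("up")
c=cams.capture("scene"); W=world(c); hsv=cv2.cvtColor(c["image"],cv2.COLOR_BGR2HSV)
cv2.imwrite("pics/after.png",cv2.resize(c["image"][140:300,120:400],(800,457)))
E
```

```text
0.125 16.27 [ 0.5102 -0.2375 -0.032 ] [-0.1 -0.   0.2]
0.17 17.07 [ 0.5005 -0.2814 -0.032 ] [-1.4 -1.3 -0.1]
up 18.38 [ 0.5028 -0.2659  0.1386] [-0.3  0.  -0.6]
```

View pics/after.png

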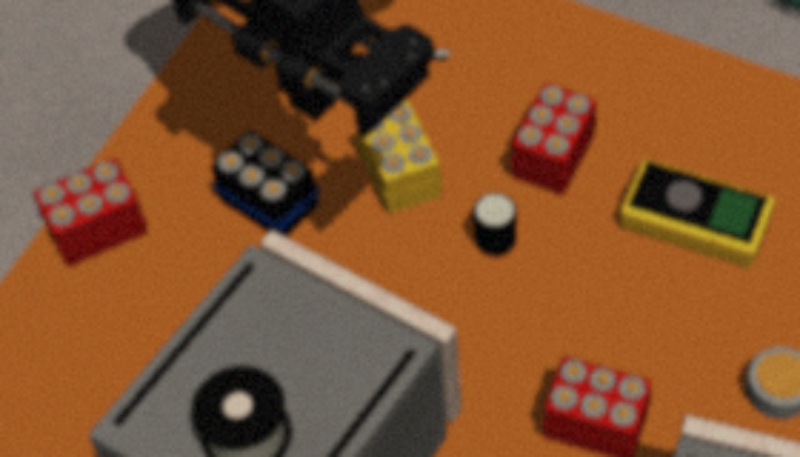

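The pack now stands at about crop (265,175), well right of the free edge at crop (270,240), upright and clear of its neighbours. Next I'll press the door with the tool tilted 40° forward so its body and camera stay behind the door face.

```bash
python3 - <<'E'
from h import *
c=cams.capture("scene"); W=world(c); m=(W[...,2]>.035)&(W[...,2]<.07); m[:185]=0;m[222:]=0;m[:,:192]=0;m[:,233:]=0
P=W[m][:,:2].astype(np.float32); print("pack",cv2.minAreaRect(P), W[201,213])
ex=np.array([.9932,-.1165,0]); ey=np.array([.1165,.9932,0]); up=np.array([0,0,1.])
t=np.radians(40); z=np.cos(t)*-up+np.sin(t)*ex; x=np.cos(t)*ex+np.sin(t)*up; y=np.cross(z,x)
o=R.from_matrix(np.c_[x,y,z]).as_rotvec()
tcp0=np.array([.5867,-.2422,.087])-.009*ex+OFF*z
f=lambda g:tcp0-g*ex
print([inverse_kinematics(f(g)+[0,0,h],o) is not None for g,h in ((.05,.06),(.03,0),(-.01,0),(.15,0))], y)
manip.move_pose(f(.06)+[0,0,.06],o); st("pre")
manip.move_linear(f(.02),rate=.15); manip.dwell(.2); st("near"); F0=np.array(manip.state()["contact_force"])
g=.012; 
while g>-.016:
    manip.move_linear(f(g),rate=.04)
    F=np.mean([manip.state()["contact_force"] for _ in range(3)],0)-F0; fx=-F@ex; print(round(g,4),round(fx,1))
    if fx>7: break
    g-=.0015 if g<.006 else .003
st("pressed")
manip.move_linear(f(.14),rate=.15); st("back")
for k in range(2):
  c=cams.capture("top")
cv2.imwrite("pics/door.png",cv2.resize(c["image"][100:350,230:530],(720,600)))
E
```

```text
pack ((0.4896557033061981, -0.33345329761505127), (0.07380130141973495, 0.0512729175388813), 76.82289123535156) [ 0.49396866 -0.32864603  0.04854935]
[True, True, True, True] [-1.1650000e-01 -9.9320000e-01 -6.9388939e-18]
pre 19.43 [ 0.5479 -0.2377  0.112 ] [0.4 0.3 0.5]
near 20.27 [ 0.5877 -0.2427  0.053 ] [ 0.1 -0.6  1. ]
0.012 0.2
0.009 0.1
0.006 0.2
0.003 2.1
0.0015 2.8
0.0 3.2
-0.0015 3.1
-0.003 6.5
-0.0045 16.2
pressed 22.62 [ 0.6101 -0.2452  0.0511] [-16.2  -0.3   8.4]
back 23.73 [ 0.469  -0.2288  0.0525] [-1.1  0.2 -0.9]
```

View pics/door.png

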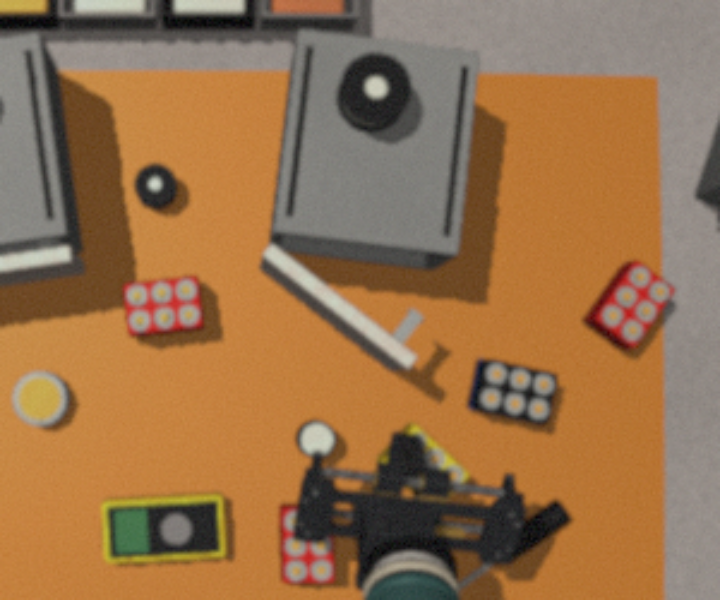

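The door has sprung ajar: hinge at about (270,255), free edge at about (412,362), with the pack clear at (515,390). I'll lift the arm away, check the angle and hand in.

```bash
python3 - <<'E'
from h import *
s=manip.state(); x=np.array(s["tool_pos"]); manip.move_linear(x+[0,0,.08],rate=.15); manip.dwell(.5)
c=cams.capture("top"); W=world(c); hsv=cv2.cvtColor(c["image"],cv2.COLOR_BGR2HSV)
m=(hsv[...,1]<60)&(hsv[...,2]>140)&(W[...,2]>.11)&(W[...,2]<.145); m[:200]=0;m[256:]=0;m[:,:336]=0;m[:,405:]=0
ys,xs=np.nonzero(m); P=onplane(c,np.c_[xs,ys],.13)[:,:2].astype(np.float32)
v=cv2.fitLine(P,cv2.DIST_HUBER,0,.01,.01).ravel(); a=np.arctan2(v[0],v[1])%np.pi; print(len(P),"door rad",a-np.arctan2(.1165,.9932)); st("end")
if .48<a-.117<.65: print(order.close_job())
E
```

```text
566 door rad 0.527405324135315
end 25.07 [ 0.4689 -0.2285  0.132 ] [0.1 0.7 0.5]
the job is handed in; nothing more can be done
None
```

The job is handed in: the narrow cabinet's door stands ajar at about 0.53 rad and the pack is upright about 150 mm to the right, clear of the door's swing. The wide cabinet was not pressed, and the job took about 25 s on the robot's clock. My first push passed over the pack because the fingertips sit about 46 mm short of the stated tool point. I corrected for that and pushed again.

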